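Snap the cover onto the bangle case

ROBOT

A 6-joint arm with a two-finger parallel gripper is mounted at the origin on the work surface. World frame = base frame: x ahead of the robot, y to its left, z up, the work surface at z = 0. Lengths are in mm, angles in rad, forces in N, time in s.
With the tool pointing down it reaches from about 400 to 925 mm from the base axis. Payload 12.5 kg.
Tool frame: the origin (TCP) lies on the centre line of the jaws, within the pads' length; the fingertips stand 19 mm ahead of it and the grasp point (between the pads) is the TCP; y points along the fingers, x is the direction in which the jaws open and shut, and the axes are right-handed (so a half turn about y gives the same grasp; the last joint's range is limited). The gripper opens to 95 mm and grips with 3 to 60 N. Pads are 20 mm wide; open, the fingers measure 119 mm over their backs; the gripper's body (75 mm by 180 mm) begins 59 mm behind the grasp point.
Start: joints at [1.192, 0.491, 1.559, -0, 1.092, -0.106], TCP at [168.375, 601.909, 233.661] pointing down, gripper open.
Joint ranges: [-3.1, 3.1], [-0.84, 2.19], [0.05, 2.79], [-1.13, 4.28], [0.06, 2.93], [-2.69, 2.69]. Speed limits (rad/s): [2.22, 2.22, 2.79, 3.14, 3.14, 3.14].

INTERFACE

Orientations are given as [roll, pitch, yaw] about the fixed x, y, z axes, in that order (R = Rz(yaw) Ry(pitch) Rx(roll)).
In Python, from cell import env gives the robot as it stands. The module is installed in compiled form; this text tells all that it offers.
- The arm moves only by the tool move_arm, never from a script. Its argument "rows" is a list of rows, each an object of numbers: "tx", "ty", "tz": the shift along the tool's x, y, z in cm; "rx", "ry", "rz": the turn, a rotation vector about the tool's x, y, z in rad; "grip": the opening in per cent of the stroke, from 0 (shut) to 100 (fully open). In form: [{"tx": .., "ty": .., "tz": .., "rx": .., "ry": .., "rz": .., "grip": ..}, ...]. A call has 1 to 10 rows; each row shifts and turns the commanded pose from where the row before left it, along the tool's axes as they then stand; what a row does not reach is not made up. A row lasts 1/12 s, in which the tool goes at most 41.7 mm and 7.16 degrees, less where a joint would pass 70% of its speed; a pose out of reach is approached as far as the arm can. A call is refused whole if a number of a shift passes 4.17 or a number of a turn 0.125, either way. A call with a gripper value outside its range is refused whole. The fingers move at their own pace and stop on an object; the grip force is fixed at half the most. Time passes only in rows, so rows that do not move let the fingers close. It gives the time, the measured TCP pose, the force and the opening at its end, in the units of the state.
- env.state(): the state, without advancing time (a new reading comes with each control period).
- env.read_camera(name): name is "side" or "top" or "wrist"; returns (picture, depth): 480x640x3 uint8, blue, green, red; 480x640 float32, mm along the optical axis (not along the pixel's ray), 0 where there is no reading.
- env.calibration(name): a dict with "vertical_fov" (degrees; the focal length in pixels is half the picture's height over the tangent of half this angle, whatever the lens; pixels are square), "cx", "cy" (the principal point, pixels), "dist" ([k1, k2, p1, p2, k3] as OpenCV has them; the pictures are not rectified), "eye" and "rotation" of the camera in the world. Camera axes: x right, y up, looking along -z (the intrinsics and any distortion apply to the point x, -y, -z); pixel columns grow to the right and rows downward; lengths in mm; the calibration is good to about 2 mm. A picture is of the moment at which its call begins: read the wrist's pose just before it. calibration takes no time and is no camera call; for the wrist camera it gives the pose at the moment of the call.
- env.job_done(): hands the job in, once; it reports no verdict.
The state is a dict: "t": time; "joints": joint angles; "qvel": joint speeds; "tau": joint torques, N m; "eef_pos": TCP position; "tcp_rot": TCP orientation; "ft_force": force on the tool from outside, world axes, zero at the start; "moment": the same for the moment, N m; "opening": opening from 0.0 (shut) to 1.0 (fully open).
Only numpy, scipy, OpenCV 4.12 (cv2) and the standard library are available. Lean on these libraries where they do the work, as an engineer would, in place of code of your own. Each camera call takes 0.05 s, during which the arm holds its last target.

TASK

Close the wooden bangle case with its red cover: hook the cover's front lip under the brass bar into the slot, then pivot the back down until it snaps flat under the black catch, and let go. The grey frame's height varies, so feel for it and work gently so that nothing cracks; leave the other goods on the counter where they are.

Things in the scene. Friction and masses are not known exactly. Their poses are not given: they have to be found in the camera images.
- case: Wooden case fixed to the counter, 160 x 132 mm, walls 34 mm high, gold bangles inside. Origin: its centre (middle of the grey frame's opening), on the counter; x points from the front (brass bar, robot's side) to the back (black catch), z up. The grey inner frame with ledge, bar and catch is set by screws 0 to 10 mm above its lowest level: unmeasured, new each time, firm in use. Find it by feel.
- slot (a point): Floor of the front slot, midway in, for the frame at its lowest: case frame (-60, 0, 30) mm, axes as the case (true level 0 to 10 mm higher). The slot opens to the back over the full width: floor is the ledge, roof the underside of the brass bar 7 mm above it, mouth (bar's rear edge) at case x = -56, end wall at x = -64 mm. The bar is 8 mm thick.
- seat (a point): Where the cover's origin lies when closed, were the frame at its lowest: case frame (0, 0, 30) mm, axes as the case (the true level is 0 to 10 mm higher). The ledge there runs round an opening x -42 to 42, y -40 to 40 mm, between side rims (y = +-48) and a rear rim (x = 52), 5 mm above the ledge. Closed, the cover can shift 2 mm in x, 3 mm in y.
- catch (a joint): Black spring catch, 24 mm wide, mid-back of the case: 0 at rest, up to 0.009 m pushed to +x. At rest its nose tip is at case x = 45.5 mm, underside 6.5 mm over the ledge; a slick ramp 30 degrees from vertical leads back up to about 20 mm over the ledge. Spring 2.8 N at rest, +0.5 N per mm: 3 to 8 N down on the cover's back pushes it aside, then it springs over the rear edge.
- cover: Loose red cover, about 110 g (varies), flat on the counter: plate 100 (x) x 90 (y) x 5 mm, with a front lip 60 wide, 4 thick, reaching 12 mm out from the front edge, level with its underside. Origin: centre of the plate's underside; x from lip to rear edge, z up. It goes in with its back raised about 15 degrees (level, rear rim and catch block it). Over 25 N would crack it.
- lip (a point): Middle of the lip's front bottom edge, cover frame (-62, 0, 0) mm. Axes as the cover.
- rear_edge (a point): Middle of the plate's rear bottom edge, cover frame (50, 0, 0) mm. Axes as the cover.
- grip (a point): In the white upright grip bar on the cover, 14 (x) x 46 (y) x 28 mm high, centred at cover x = 5 mm: pinch it across x. Cover frame (5, 0, 22) mm: 17 mm above the plate's top, 11 mm below the bar's top. Axes as the cover. Behind the bar (cover x 12 to 44 mm) the bare plate can be pressed.
- bangle_roll: Bystander: upright roll of gold bangles with red end caps, 72 mm across, 67 mm high; origin under its centre.
- loose_bangle: Bystander: gold bangle lying flat, 68 mm across, 12 mm high; origin under its centre.
- dish: Bystander: white ceramic bowl, 90 mm across, 30 mm high; origin under its centre.
Not all that is in view belongs to the job. Leave any green look-alike of the cover alone.

How it is judged (in metres and radians):
On the way:
1. the lip is hooked at least 3 mm under the brass bar, inside the slot, while the cover's back is still raised (x of lip in the frame of case below -0.059 m and z of lip in the frame of case between 0.027 and 0.0435 m and angle between cover's own z axis and vertical above 0.06 rad), for 0.1 s.
At the end, for the whole second after the job is handed in: The cover lies flat on the ledge (tilt under 2 degrees, underside 30 to 40 mm up, give or take 2.5 mm), lip 2 mm or more under the brass bar, centre within 6 mm of the seat, catch back over its rear edge (within 1.5 mm of rest); released and at rest (x of lip in the frame of case below -0.058 m and z of each of lip, rear_edge in the frame of case below 0.0425 m and z of rear_edge in the frame of case above 0.027 m and horizontal distance between cover and seat below 0.006 m and angle between cover's own z axis and vertical below 0.035 rad and value of joint catch below 0.0015 m and linear speed of cover below 0.01 m/s and contact force between the fingers and cover below 0.1 N); the robot touches nothing.
It fails at once if the cover is forced against the case with more than 25 N (contact force between cover and case above 25 N).
It fails at once if the robot pushes on the case with more than 25 N (contact force between any of the arm, the fingers and case above 25 N).
It fails at once if a bystander is moved by more than 20 mm (distance of any of bangle_roll, loose_bangle, dish from where it was at the start of the episode above 0.02 m).
It also fails if it takes over 64 s, if anything falls off the work surface, if the arm or the gripper's body presses on something with over 40 N, if the wrist force passes 120 N, or if a joint passes its speed limit or range.

## Working session

There is one attempt and no reset: what is moved stays moved. The work goes in short steps, Python scripts to look and compute and a tool call to move; the robot and the scene stay as the last step left them, time stands still between calls to the robot, and variables do not carry over. Pictures are saved under pics/ and viewed, and the job is handed in when it is done.

Besides the shell and the picture viewer there is one more tool, called after ">>>" by a JSON object that holds its "fn" and its "kwargs", one argument or row to a line. move_arm: Moves the arm, as the interface text tells. Its arguments: {"type":"object","properties":{"rows":{"type":"array"}},"required":["rows"]}

```bash
mkdir -p pics
python3 - <<'E'
from cell import env
import cv2,json,numpy as np
s=env.state();print(s)
for n in ("top","side","wrist"):
    c=env.calibration(n);print(n,c)
    p,d=env.read_camera(n);cv2.imwrite(f"pics/{n}0.png",p);np.save(f"pics/{n}0.npy",d)
E
```

```text
{'t': 0.0, 'joints': array([ 1.19236742e+00,  4.91597959e-01,  1.55943523e+00,  4.88260217e-06,
        1.09171111e+00, -1.05580906e-01]), 'qvel': array([ 0.00176898,  0.00127638, -0.00107369, -0.00015478,  0.00189861,
       -0.00016683]), 'tau': array([ 1.92448519e-03, -6.12647510e+01, -2.58174008e+01,  6.92636962e-02,
        4.82207327e-02, -8.37184189e-05]), 'eef_pos': array([168.30676068, 601.68603417, 233.04278033]), 'tcp_rot': array([-1.57067066e+00,  1.14477007e-03,  1.29794614e+00]), 'ft_force': array([ 0.24520506,  0.50860877, -0.12178632]), 'moment': array([ 0.00632892, -0.03262699,  0.00225656]), 'opening': 1.0004435475807032}
top {'vertical_fov': 45.57640697029328, 'cx': 325.87105808712914, 'cy': 241.0613139554872, 'dist': array([-0.11397731,  0.        ,  0.        ,  0.        ,  0.        ]), 'eye': array([ 469.0116956 ,   39.93754503, 1256.13512853]), 'rotation': array([ 0.08094043, -0.01835993, -1.59480114])}
side {'vertical_fov': 54.74329975296186, 'cx': 317.4307747810301, 'cy': 241.78599434670127, 'dist': array([-0.00096553,  0.        ,  0.        ,  0.        ,  0.        ]), 'eye': array([378.79415039, 626.88776186, 636.06265277]), 'rotation': array([ 8.39049298e-01,  2.20686695e-03, -2.82740298e+00])}
wrist {'vertical_fov': 68.04762277473355, 'cx': 317.72764034794665, 'cy': 240.22267934231738, 'dist': array([-0.02530999,  0.        ,  0.        ,  0.        ,  0.        ]), 'eye': array([102.48973852, 620.55921271, 384.48058284]), 'rotation': array([-2.46328123e-01,  7.26533532e-04,  1.29788198e+00])}
```

View pics/top0.png

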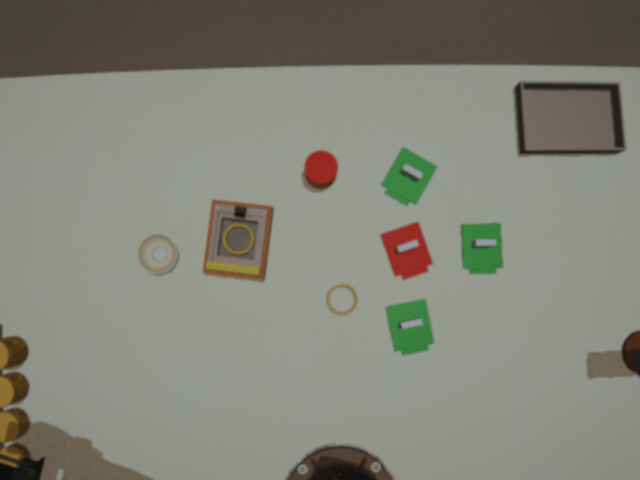

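View pics/side0.png

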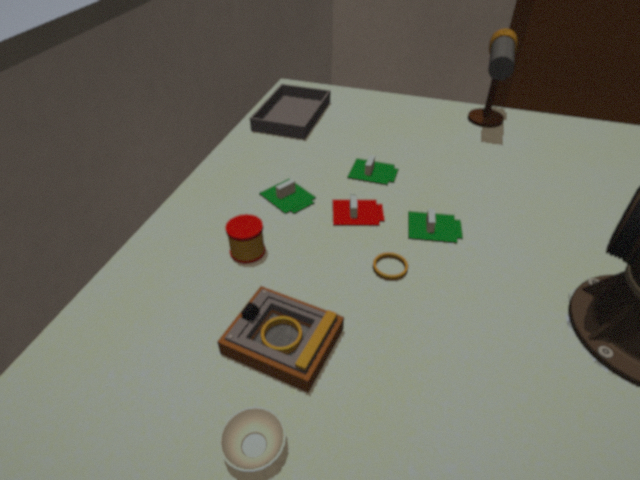

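View pics/wrist0.png

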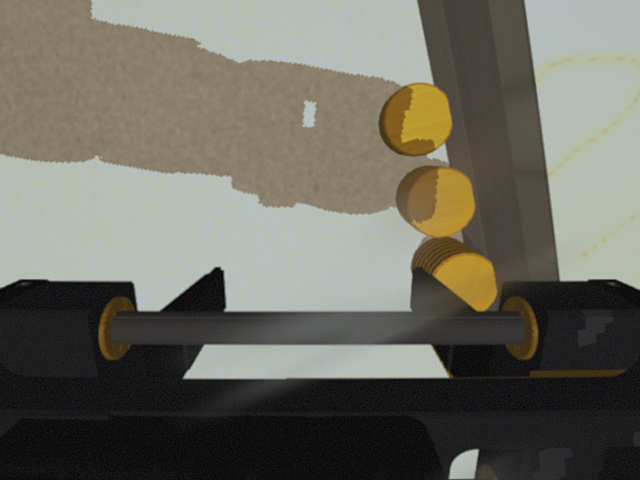

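The top view shows the red cover at (407,250) with its lip toward the robot and the case at (238,240) with its bar at the bottom. The bystanders are at (321,168), (342,299) and (158,254). Some gold discs stand near the start pose, and I'll measure those too.

```bash
cat > h.py <<'E'
import numpy as np,cv2
from scipy.spatial.transform import Rotation as R
def cam(c):
    f=240/np.tan(np.radians(c["vertical_fov"])/2)
    K=np.array([[f,0,c["cx"]],[0,f,c["cy"]],[0,0,1]])
    return K,np.array(c["dist"]),np.array(c["eye"]),R.from_euler("xyz",c["rotation"]).as_matrix()
def rays(c,uv):
    K,D,e,M=cam(c)
    n=cv2.undistortPoints(np.array(uv,float).reshape(-1,1,2),K,D).reshape(-1,2)
    return e,np.c_[n[:,0],-n[:,1],-np.ones(len(n))]@M.T
def plane(c,uv,z):
    e,d=rays(c,uv); return e+d*((z-e[2])/d[:,2])[:,None]
def depth(c,uv,dep):
    e,d=rays(c,uv); return e+d*np.asarray(dep,float).reshape(-1,1)
def cloud(c,D):
    v,u=np.nonzero(D>0); uv=np.c_[u,v]
    return uv,depth(c,uv,D[v,u])
def proj(c,P):
    K,D,e,M=cam(c)
    q=(np.asarray(P,float).reshape(-1,3)-e)@M; q=q*[1,-1,-1]
    return cv2.projectPoints(q.reshape(-1,1,3),np.zeros(3),np.zeros(3),K,D)[0].reshape(-1,2)
E
python3 - <<'E'
from h import *; from cell import env
c=env.calibration("top");p=cv2.imread("pics/top0.png");D=np.load("pics/top0.npy")
hsv=cv2.cvtColor(p,cv2.COLOR_BGR2HSV)
red=((hsv[...,0]<4)|(hsv[...,0]>176))&(hsv[...,1]>190)&(hsv[...,2]>110)
n,l,st,ce=cv2.connectedComponentsWithStats(red.astype(np.uint8))
for i in range(1,n):
    if st[i,4]>100: print(st[i],ce[i],plane(c,ce[i],0))
for uv in [(407,250),(407,270),(330,230),(300,260),(238,262),(238,240),(225,240),(10,350),(10,390),(10,425),(321,168),(238,212),(239,207),(620,350)]:
    d=D[uv[1],uv[0]]; print(uv,d,depth(c,uv,d).round(1))
c=env.calibration("wrist");D=np.load("pics/wrist0.npy")
for uv in [(430,115),(450,200),(470,270),(500,150),(300,200)]:
    d=D[uv[1],uv[0]]; print("w",uv,d,depth(c,uv,d).round(1))
big=cv2.resize(p[180:300,180:460],None,fx=2.85,fy=2.85,interpolation=cv2.INTER_CUBIC);cv2.imwrite("pics/topcrop.png",big)
E
```

```text
[306 152  30  31 738] [320.67615176 167.46747967] [[735.47973315  22.07709051   0.        ]]
[ 383  224   47   53 1322] [406.86384266 251.54311649] [[ 543.02508008 -164.32119134    0.        ]]
(407, 250) 1259.686 [[ 546.3 -164.3    2.5]]
(407, 270) 1252.2262 [[ 502.  -162.2    6.4]]
(330, 230) 1261.9528 [[594.6   4.7   0.7]]
(300, 260) 1252.6466 [[529.7  72.2   3.4]]
(238, 262) 1217.9155 [[526.8 204.1  35.3]]
(238, 240) 1248.0205 [[576.3 207.    9.1]]
(225, 240) 1231.8608 [[575.6 233.2  24.7]]
(10, 350) 1153.1086 [[348.8 687.4  76.2]]
(10, 390) 1151.688 [[263.7 691.5  70.7]]
(10, 425) 1167.8407 [[184.  706.   47.7]]
(321, 168) 1203.5675 [[719.7  22.4  69. ]]
(238, 212) 1208.0568 [[632.  200.4  53.8]]
(239, 207) 1211.781 [[643.1 198.5  51. ]]
(620, 350) 1251.1388 [[ 306.6 -648.5    1.6]]
w (430, 115) 334.75516 [[ 99.  731.8  30.9]]
w (450, 200) 334.60852 [[179.2 728.7  50.7]]
w (470, 270) 330.774 [[244.5 728.5  70.5]]
w (500, 150) 261.8895 [[137.9 751.1 114.2]]
w (300, 200) 384.75897 [[146.9 588.    0.8]]
```

View pics/topcrop.png

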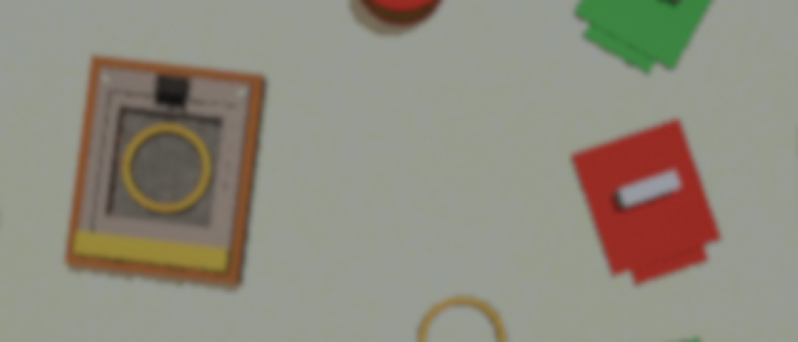

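>>> {"fn": "move_arm", "kwargs": {
  "rows": [
    {"tx":-2.2,"tz":-3.4},
    {"tx":-2.2,"tz":-3.4},
    {"tx":-2.2,"tz":-3.4},
    {"tx":-2.2,"tz":-3.4},
    {"tx":-2.2,"tz":-3.4},
    {"tx":-2.2,"tz":-3.4},
    {"tx":-2.2,"tz":-3.4},
    {"tx":-2.2,"tz":-3.4},
    {"tx":-2.2,"tz":-3.4},
    {"tx":-2.2,"tz":-3.4}
  ]
}}

```text
validation failed for argument at $.ro...
```

>>> {"fn": "move_arm", "kwargs": {
  "rows": [
    {"tx":-2.3,"tz":-3.4},
    {"tx":-2.3,"tz":-3.4},
    {"tx":-2.3,"tz":-3.4},
    {"tx":-2.3,"tz":-3.4},
    {"tx":-2.3,"tz":-3.4},
    {"ry":0.12,"ty":1.6},
    {"ry":0.12,"ty":1.6},
    {"ry":0.12,"ty":1.6},
    {"ry":0.12,"ty":1.6},
    {"ry":0.12,"ty":1.6}
  ]
}}

```text
validation failed for argument at $.ro...
```

>>> {"fn": "move_arm", "kwargs": {
  "rows": [
    {"ry":0.12},
    {"ry":0.12},
    {"ry":0.12},
    {"ry":0.12},
    {"ry":0.12},
    {"ry":0.12},
    {"ry":0.12},
    {"ry":0.0},
    {"ry":0}
  ]
}}

```text
validation failed for argument at $.ro...
```

>>> {"fn": "move_arm", "kwargs": {
  "rows": [
    {"tx":-2.2,"ty":0,"tz":-3.4,"rx":0,"ry":0,"rz":0,"grip":100}
  ]
}}

```text
t: 0.23
eef_pos: [192.7, 574.1, 233.0]
tcp_rot: [-1.57, -0.001, 1.302]
ft_force: [1.2, 0.4, -0.5]
opening: 1.001
```

>>> {"fn": "move_arm", "kwargs": {
  "rows": [
    {"tx":-2.2,"ty":0,"tz":-3.4,"rx":0,"ry":0,"rz":0,"grip":100},
    {"tx":-2.2,"ty":0,"tz":-3.4,"rx":0,"ry":0,"rz":0,"grip":100},
    {"tx":-2.2,"ty":0,"tz":-3.4,"rx":0,"ry":0,"rz":0,"grip":100},
    {"tx":-2.2,"ty":0,"tz":-3.4,"rx":0,"ry":0,"rz":0,"grip":100},
    {"tx":-2.2,"ty":0,"tz":-3.4,"rx":0,"ry":0,"rz":0,"grip":100},
    {"tx":-2.2,"ty":0,"tz":-3.4,"rx":0,"ry":0,"rz":0,"grip":100},
    {"tx":-2.2,"ty":0,"tz":-3.4,"rx":0,"ry":0,"rz":0,"grip":100},
    {"tx":-2.2,"ty":0,"tz":-3.4,"rx":0,"ry":0,"rz":0,"grip":100},
    {"tx":-2.2,"ty":0,"tz":-3.4,"rx":0,"ry":0,"rz":0,"grip":100},
    {"tx":-2.2,"ty":0,"tz":-3.4,"rx":0,"ry":0,"rz":0,"grip":100}
  ]
}}

```text
t: 1.07
eef_pos: [464.3, 266.3, 233.6]
tcp_rot: [-1.571, -0.0, 1.298]
ft_force: [0.7, 1.0, 0.4]
opening: 0.998
```

>>> {"fn": "move_arm", "kwargs": {
  "rows": [
    {"tx":-2.3,"ty":0,"tz":-3.4,"rx":0,"ry":0,"rz":0,"grip":100},
    {"tx":-2.3,"ty":0,"tz":-3.4,"rx":0,"ry":0,"rz":0,"grip":100},
    {"tx":-2.3,"ty":0,"tz":-3.4,"rx":0,"ry":0,"rz":0,"grip":100},
    {"tx":-2.3,"ty":0,"tz":-3.4,"rx":0,"ry":0,"rz":0,"grip":100},
    {"tx":0,"ty":1.6,"tz":0,"rx":0,"ry":0.12,"rz":0,"grip":100},
    {"tx":0,"ty":1.6,"tz":0,"rx":0,"ry":0.12,"rz":0,"grip":100},
    {"tx":0,"ty":1.6,"tz":0,"rx":0,"ry":0.12,"rz":0,"grip":100},
    {"tx":0,"ty":1.6,"tz":0,"rx":0,"ry":0.12,"rz":0,"grip":100},
    {"tx":0,"ty":1.6,"tz":0,"rx":0,"ry":0.12,"rz":0,"grip":100},
    {"tx":0,"ty":0,"tz":0,"rx":0,"ry":0.12,"rz":0,"grip":100}
  ]
}}

```text
t: 1.9
eef_pos: [568.3, 142.6, 150.5]
tcp_rot: [-1.569, 0.004, 0.572]
ft_force: [-0.5, -0.5, 0.3]
opening: 0.999
```

>>> {"fn": "move_arm", "kwargs": {
  "rows": [
    {"tx":0,"ty":0,"tz":0,"rx":0,"ry":0.12,"rz":0,"grip":100},
    {"tx":0,"ty":0,"tz":0,"rx":0,"ry":0.12,"rz":0,"grip":100},
    {"tx":0,"ty":0,"tz":0,"rx":0,"ry":0.12,"rz":0,"grip":100},
    {"tx":0,"ty":0,"tz":0,"rx":0,"ry":0.12,"rz":0,"grip":100},
    {"tx":0,"ty":0,"tz":0,"rx":0,"ry":0.12,"rz":0,"grip":100},
    {"tx":0,"ty":0,"tz":0,"rx":0,"ry":0.12,"rz":0,"grip":100},
    {"tx":0,"ty":0,"tz":0,"rx":0,"ry":0,"rz":0,"grip":100},
    {"tx":0,"ty":0,"tz":0,"rx":0,"ry":0,"rz":0,"grip":100}
  ]
}}

```text
t: 2.57
eef_pos: [569.5, 142.8, 153.5]
tcp_rot: [-1.571, 0.0, -0.138]
ft_force: [0.9, 0.0, -0.3]
opening: 1.002
```

Run:
```python
from cell import env
import cv2,json,numpy as np
s=env.state();print(s["joints"],s["eef_pos"],s["tcp_rot"])
c=env.calibration("wrist");print(c)
p,d=env.read_camera("wrist");cv2.imwrite("pics/w1.png",p);np.savez("pics/w1.npz",d=d,eye=c["eye"],rot=c["rotation"],pos=s["eef_pos"],trot=s["tcp_rot"])
```

```text
[1.33243129e-01 5.28880471e-01 1.73922894e+00 7.93883179e-05
 8.73726416e-01 2.71402259e-01] [569.47386299 142.83560733 153.49391758] [-1.57080289e+00  2.50591638e-04 -1.38210103e-01]
{'vertical_fov': 68.04762277473355, 'cx': 317.72764034794665, 'cy': 240.22267934231738, 'dist': array([-0.02530999,  0.        ,  0.        ,  0.        ,  0.        ]), 'eye': array([578.2367861 , 210.41424347, 304.83618218]), 'rotation': array([-0.24478449, -0.00136036, -0.13832355])}
```

View pics/w1.png

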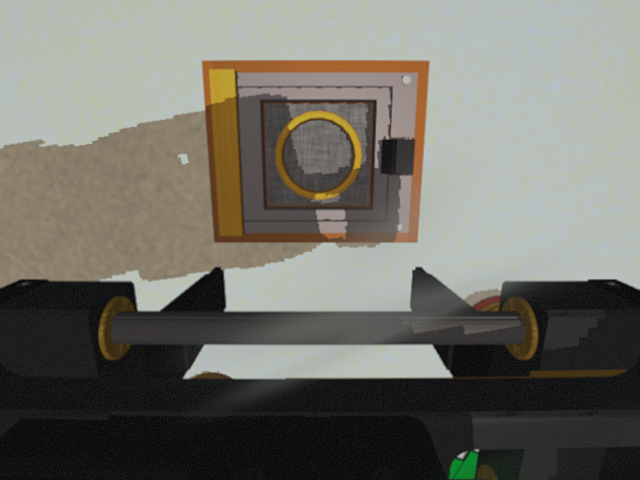

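The wrist view shows the whole case squarely. Its outer rim corners are near (203,61), (429,61), (417,242) and (215,242), the bar is at columns 210-240, and the catch is at (398,156).

Run:
```python
from h import *; from cell import env
z=np.load("pics/w1.npz");c=dict(env.calibration("wrist"));c["eye"]=z["eye"];c["rotation"]=z["rot"]
p=cv2.imread("pics/w1.png");D=z["d"]
hsv=cv2.cvtColor(p,cv2.COLOR_BGR2HSV)
m=(hsv[...,0]<16)&(hsv[...,0]>3)&(hsv[...,1]>150); m[255:]=0
m=cv2.morphologyEx(m.astype(np.uint8),cv2.MORPH_OPEN,np.ones((2,2)))
n,l,st,ce=cv2.connectedComponentsWithStats(m); i=1+np.argmax(st[1:,4]);print(st[i])
cnt=max(cv2.findContours((l==i).astype(np.uint8),cv2.RETR_EXTERNAL,cv2.CHAIN_APPROX_NONE)[0],key=cv2.contourArea)
q=cv2.approxPolyDP(cv2.convexHull(cnt),6,True).reshape(-1,2);print(q)
# fit lines on 4 sides, at z=34
P=plane(c,cnt.reshape(-1,2),34)[:,:2]
r=cv2.minAreaRect(P.astype(np.float32));print("rect",r)
uv,W=cloud(c,D)
C=np.array(r[0]);print(C)
B=plane(c,q,34);print(B.round(1))
th=-0.138
for it in range(1):
  M=np.array([[np.cos(th),np.sin(th)],[-np.sin(th),np.cos(th)]])
L=(W[:,:2]-C)@M.T
def box(x0,x1,y0,y1):
    s=(L[:,0]>x0)&(L[:,0]<x1)&(L[:,1]>y0)&(L[:,1]<y1);return np.median(W[s,2]).round(2),W[s,2].std().round(2),s.sum()
for n_,b in dict(bar=(-70,-60,-40,40),wallfront=(-79,-76,-50,50),wallback=(76,79,-50,50),wallL=(-60,60,62,65),wallR=(-60,60,-65,-62),ledgeL=(-30,30,42,46),ledgeR=(-30,30,-46,-42),rimL=(-30,30,50,55),rimR=(-30,30,-55,-50),rearledge=(43,50,-35,-18),catch=(50,58,-8,8),rear=(55,62,-50,-20),table=(100,140,-50,50),ledgefront=(-54,-45,-35,35)).items(): print(n_,box(*b))
```

```text
[ 204   62  225  181 4749]
[[428  63]
 [421 176]
 [345 238]
 [216 241]
 [204  63]]
rect ((576.9871215820312, 206.74595642089844), (130.5620880126953, 158.70286560058594), 82.07781219482422)
[576.98712158 206.74595642]
[[663.9 260.   34. ]
 [653.3 182.   34. ]
 [590.7 142.2  34. ]
 [489.9 153.8  34. ]
 [507.7 281.7  34. ]]
bar (np.float64(228.8), np.float64(88.09), np.int64(4638))
wallfront (np.float64(34.52), np.float64(79.29), np.int64(707))
wallback (np.float64(34.8), np.float64(82.79), np.int64(749))
wallL (np.float64(34.26), np.float64(0.79), np.int64(760))
wallR (np.float64(149.99), np.float64(80.41), np.int64(1314))
ledgeL (np.float64(34.08), np.float64(5.51), np.int64(511))
ledgeR (np.float64(255.04), np.float64(93.62), np.int64(1659))
rimL (np.float64(39.27), np.float64(0.71), np.int64(666))
rimR (np.float64(39.28), np.float64(53.56), np.int64(516))
rearledge (np.float64(227.44), np.float64(77.84), np.int64(1560))
catch (np.float64(52.63), np.float64(1.75), np.int64(306))
rear (np.float64(236.4), np.float64(55.7), np.int64(4422))
table (np.float64(0.5), np.float64(0.73), np.int64(5769))
ledgefront (np.float64(226.51), np.float64(89.28), np.int64(3951))
```

```bash
cat > hts.py <<'E'
from h import *; from cell import env
z=np.load("pics/w1.npz");c=dict(env.calibration("wrist"));c["eye"]=z["eye"];c["rotation"]=z["rot"]
uv,W=cloud(c,z["d"]);k=(W[:,2]<80)&(uv[:,1]<262);W=W[k]
C=np.array([577,206.75]);th=-0.138
M=np.array([[np.cos(th),np.sin(th)],[-np.sin(th),np.cos(th)]])
L=(W[:,:2]-C)@M.T
for a in ("x","y"):
  s=(abs(L[:,1])<35)&(abs(L[:,1])>18) if a=="x" else (abs(L[:,0])<30)
  v=L[s,0] if a=="x" else L[s,1]; zz=W[s,2]
  for b in range(-84,84,3):
    t=zz[(v>=b)&(v<b+3)]
    if len(t)>5: print(a,b+1.5,np.median(t).round(1),t.std().round(1),len(t))
E
python3 hts.py
```

```text
x -79.5 34.1 0.7 151
x -76.5 34.3 0.7 129
x -70.5 49.0 0.6 192
x -67.5 49.0 0.7 209
x -64.5 49.1 0.7 202
x -61.5 48.9 0.7 216
x -58.5 49.0 0.6 206
x -55.5 46.0 6.7 407
x -52.5 34.1 1.0 186
x -49.5 34.0 0.7 185
x -46.5 34.0 0.7 184
x -43.5 34.0 8.3 209
x -40.5 20.1 10.8 367
x -37.5 8.3 0.7 156
x -34.5 8.2 0.8 153
x -31.5 8.2 0.7 162
x -28.5 8.2 0.7 144
x -25.5 8.5 6.4 128
x -22.5 9.3 8.2 141
x -19.5 23.1 7.8 156
x -16.5 18.8 7.8 175
x -13.5 12.1 7.8 163
x -10.5 9.2 7.7 160
x -7.5 9.4 7.8 165
x -4.5 9.6 7.7 163
x -1.5 8.9 7.7 178
x 1.5 9.0 7.8 176
x 4.5 9.1 7.9 148
x 7.5 9.1 7.8 175
x 10.5 10.0 7.7 163
x 13.5 9.6 7.9 174
x 16.5 15.0 7.9 158
x 19.5 18.0 7.8 166
x 22.5 22.7 8.0 154
x 25.5 9.0 7.9 130
x 28.5 8.5 5.8 133
x 31.5 8.4 0.7 144
x 34.5 8.2 0.7 157
x 37.5 8.4 0.7 166
x 40.5 8.3 0.7 157
x 43.5 24.9 11.1 394
x 46.5 34.3 0.7 190
x 49.5 34.2 0.7 182
x 52.5 34.9 2.3 254
x 55.5 39.2 0.7 197
x 58.5 39.2 0.7 194
x 61.5 39.2 0.6 194
x 64.5 39.2 0.7 200
x 67.5 39.2 0.7 185
x 70.5 38.8 2.0 118
x 73.5 34.4 0.6 185
x 76.5 34.4 0.7 183
x 79.5 34.2 0.6 89
y -82.5 0.4 0.6 229
y -79.5 0.4 0.7 208
[... 309 characters left out ...]
1
y -25.5 12.6 7.7 277
y -22.5 9.0 7.5 267
y -19.5 8.7 7.3 294
y -16.5 8.8 7.3 261
y -13.5 8.7 6.5 296
y -10.5 8.6 5.9 309
y -7.5 8.6 5.4 314
y -4.5 8.5 5.5 242
y -1.5 8.5 4.8 310
y 1.5 8.5 4.6 313
y 4.5 8.4 4.8 312
y 7.5 8.5 5.3 311
y 10.5 8.6 6.4 251
y 13.5 8.6 6.3 316
y 16.5 8.6 6.8 310
y 19.5 8.7 7.2 305
y 22.5 8.9 7.5 311
y 25.5 9.4 7.7 327
y 28.5 23.4 7.6 330
y 31.5 22.7 8.3 271
y 34.5 8.4 5.3 241
y 37.5 8.2 0.7 302
y 40.5 22.1 11.1 688
y 43.5 34.0 6.5 363
y 46.5 34.1 0.7 391
y 49.5 38.7 2.4 495
y 52.5 39.2 0.7 386
y 55.5 39.3 0.7 413
y 58.5 34.4 1.2 265
y 61.5 34.4 0.8 372
y 64.5 34.2 0.7 399
y 67.5 34.3 0.7 85
y 73.5 0.6 0.5 49
y 76.5 0.2 0.7 312
y 79.5 0.3 0.7 313
y 82.5 0.2 0.8 317
```

>>> {"fn": "move_arm", "kwargs": {
  "rows": [
    {"tx":0.5,"ty":0,"tz":-3.7,"rx":0,"ry":0,"rz":0,"grip":100},
    {"tx":0.5,"ty":0,"tz":-3.7,"rx":0,"ry":0,"rz":0,"grip":100},
    {"tx":0.5,"ty":0,"tz":-3.7,"rx":0,"ry":0,"rz":0,"grip":100},
    {"tx":0.5,"ty":0,"tz":-3.7,"rx":0,"ry":0,"rz":0,"grip":100},
    {"tx":0.5,"ty":0,"tz":-3.7,"rx":0,"ry":0,"rz":0,"grip":100},
    {"tx":0.5,"ty":0,"tz":-3.7,"rx":0,"ry":0,"rz":0,"grip":100},
    {"tx":0.5,"ty":0,"tz":-3.7,"rx":0,"ry":0,"rz":0,"grip":100},
    {"tx":0.5,"ty":0,"tz":-3.7,"rx":0,"ry":0,"rz":0,"grip":100},
    {"tx":0.5,"ty":0,"tz":-3.7,"rx":0,"ry":0,"rz":0,"grip":100},
    {"tx":0.5,"ty":0,"tz":-3.7,"rx":0,"ry":0,"rz":0,"grip":100}
  ]
}}

```text
t: 3.45
eef_pos: [566.3, -232.4, 153.6]
tcp_rot: [-1.571, 0.0, -0.138]
ft_force: [0.5, 1.2, 0.4]
opening: 1.004
```

>>> {"fn": "move_arm", "kwargs": {
  "rows": [
    {"tx":0,"ty":0,"tz":0,"rx":0,"ry":-0.12,"rz":0,"grip":100},
    {"tx":0,"ty":0,"tz":0,"rx":0,"ry":-0.12,"rz":0,"grip":100},
    {"tx":0,"ty":0,"tz":0,"rx":0,"ry":-0.12,"rz":0,"grip":100},
    {"tx":0,"ty":0,"tz":0,"rx":0,"ry":-0.12,"rz":0,"grip":100},
    {"tx":0,"ty":0,"tz":0,"rx":0,"ry":0,"rz":0,"grip":100},
    {"tx":0,"ty":0,"tz":0,"rx":0,"ry":0,"rz":0,"grip":100}
  ]
}}

```text
t: 3.95
eef_pos: [566.6, -230.5, 153.5]
tcp_rot: [-1.571, 0.0, 0.336]
ft_force: [-0.8, 0.0, 1.4]
opening: 1.002
```

Run:
```python
from cell import env
import cv2,json,numpy as np
s=env.state();print(s["joints"],s["eef_pos"],s["tcp_rot"])
c=env.calibration("wrist");print(c)
p,d=env.read_camera("wrist");cv2.imwrite("pics/w2.png",p);np.savez("pics/w2.npz",d=d,eye=c["eye"],rot=c["rotation"],pos=s["eef_pos"],trot=s["tcp_rot"])
```

```text
[-4.94301457e-01  5.59526992e-01  1.67660555e+00  1.40708556e-04
  9.05609138e-01 -8.30847250e-01] [ 566.63907309 -230.48398125  153.52348665] [-1.57061163e+00  1.87324004e-05  3.36458940e-01]
{'vertical_fov': 68.04762277473355, 'cx': 317.72764034794665, 'cy': 240.22267934231738, 'dist': array([-0.02530999,  0.        ,  0.        ,  0.        ,  0.        ]), 'eye': array([ 543.67359143, -166.08456344,  304.90516884]), 'rotation': array([-0.24537059, -0.00146529,  0.3363309 ])}
```

View pics/w2.png

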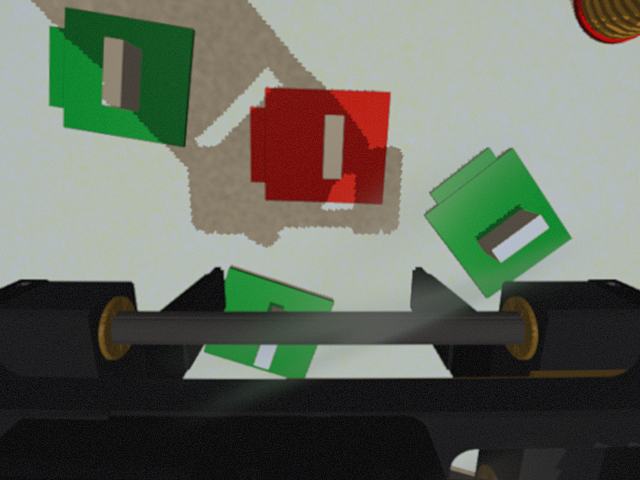

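The red cover is at about (325,147). Its lip points left and the white bar top is at (334,146). Next I'll fit its pose.

Run:
```python
from h import *; from cell import env
z=np.load("pics/w2.npz");c=dict(env.calibration("wrist"));c["eye"]=z["eye"];c["rotation"]=z["rot"]
p=cv2.imread("pics/w2.png");D=z["d"]
hsv=cv2.cvtColor(p,cv2.COLOR_BGR2HSV)
m=((hsv[...,0]<6)|(hsv[...,0]>174))&(hsv[...,1]>180);m[262:]=0
n,l,st,ce=cv2.connectedComponentsWithStats(m.astype(np.uint8));i=1+np.argmax(st[1:,4]);print(st[i])
cnt=max(cv2.findContours((l==i).astype(np.uint8),cv2.RETR_EXTERNAL,cv2.CHAIN_APPROX_NONE)[0],key=cv2.contourArea)
P=plane(c,cnt.reshape(-1,2),5)[:,:2]
r=cv2.minAreaRect(P.astype(np.float32));print("rect incl lip (112x90)",r)
th=np.radians(r[2]); 
while th>np.pi/4: th-=np.pi/2
M=np.array([[np.cos(th),np.sin(th)],[-np.sin(th),np.cos(th)]])
print("yaw",th)
# bar top via depth
uv,W=cloud(c,D)
k=(W[:,2]>31)&(W[:,2]<36)&(uv[:,1]<230)&(np.hypot(W[:,0]-545,W[:,1]+164)<45)
T=W[k];rb=cv2.minAreaRect(T[:,:2].astype(np.float32));print("bar top",rb,np.median(T[:,2]),k.sum())
Cb=T[:,:2].mean(0);print("barmean",Cb)
rc=np.array(r[0]);print("origin from rect",rc+M.T@np.array([6,0]))
print("origin from bar",np.array(rb[0])-M.T@[5,0])
k=(W[:,2]<12)&(np.hypot(W[:,0]-530,W[:,1]+164)<20);print("platez",np.median(W[k,2]))
```

```text
[  251    88   139   115 12958]
rect incl lip (112x90) ((543.2651977539062, -162.62301635742188), (110.20806884765625, 88.46046447753906), 17.502792358398438)
yaw 0.3054813549469561
bar top ((553.4698486328125, -159.3849639892578), (14.010841369628906, 45.884891510009766), 17.45269203186035) 33.26000108766567 1203
barmean [ 553.3135206  -158.93955263]
origin from rect [ 548.98741152 -160.81850268]
origin from bar [ 548.70133716 -160.88872539]
platez 5.288884908197474
```

>>> {"fn": "move_arm", "kwargs": {
  "rows": [
    {"tx":0,"ty":0,"tz":0,"rx":0,"ry":0.031,"rz":0,"grip":45},
    {"tx":0.3,"ty":0,"tz":2.4,"rx":0,"ry":0,"rz":0,"grip":45},
    {"tx":0.3,"ty":0,"tz":2.4,"rx":0,"ry":0,"rz":0,"grip":45},
    {"tx":0.3,"ty":0,"tz":2.4,"rx":0,"ry":0,"rz":0,"grip":45},
    {"tx":0,"ty":3.1,"tz":0,"rx":0,"ry":0,"rz":0,"grip":45},
    {"tx":0,"ty":3.1,"tz":0,"rx":0,"ry":0,"rz":0,"grip":45},
    {"tx":0,"ty":3.1,"tz":0,"rx":0,"ry":0,"rz":0,"grip":45},
    {"tx":0,"ty":0,"tz":0,"rx":0,"ry":0,"rz":0,"grip":45},
    {"tx":0,"ty":0,"tz":0,"rx":0,"ry":0,"rz":0,"grip":45},
    {"tx":0,"ty":0,"tz":0,"rx":0,"ry":0,"rz":0,"grip":45}
  ]
}}

```text
t: 4.83
eef_pos: [554.1, -159.4, 61.9]
tcp_rot: [-1.572, -0.001, 0.306]
ft_force: [-0.5, 0.6, 0.1]
opening: 0.454
```

Run:
```python
from cell import env
import cv2
s=env.state();print(s["eef_pos"],s["tcp_rot"],s["ft_force"],s["opening"])
p,d=env.read_camera("wrist");cv2.imwrite("pics/w3.png",p)
```

```text
[ 554.11818211 -159.3999589    61.93343728] [-1.57153320e+00 -9.96131795e-04  3.06080849e-01] [-0.46077766  0.55719881  0.12448453] 0.4537861394358302
```

View pics/w3.png

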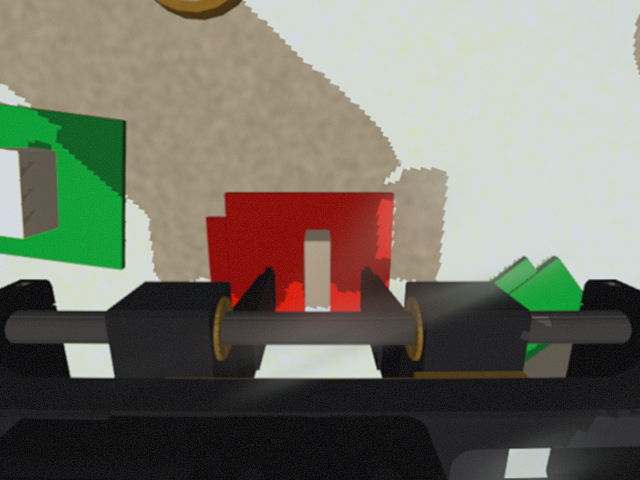

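The bar at (317,270) sits midway between the fingers at columns 270 and 365. I'll descend and close.

>>> {"fn": "move_arm", "kwargs": {
  "rows": [
    {"tx":0,"ty":1.5,"tz":0,"rx":0,"ry":0,"rz":0,"grip":45},
    {"tx":0,"ty":1.5,"tz":0,"rx":0,"ry":0,"rz":0,"grip":45},
    {"tx":0,"ty":0.5,"tz":0,"rx":0,"ry":0,"rz":0,"grip":45},
    {"tx":0,"ty":0,"tz":0,"rx":0,"ry":0,"rz":0,"grip":45},
    {"tx":0,"ty":0,"tz":0,"rx":0,"ry":0,"rz":0,"grip":20},
    {"tx":0,"ty":0,"tz":0,"rx":0,"ry":0,"rz":0,"grip":0},
    {"tx":0,"ty":0,"tz":0,"rx":0,"ry":0,"rz":0,"grip":0},
    {"tx":0,"ty":0,"tz":0,"rx":0,"ry":0,"rz":0,"grip":0}
  ]
}}

```text
t: 5.55
eef_pos: [553.8, -159.2, 26.3]
tcp_rot: [-1.571, -0.001, 0.307]
ft_force: [-0.4, 0.6, 0.4]
opening: 0.23
```

>>> {"fn": "move_arm", "kwargs": {
  "rows": [
    {"tx":0,"ty":0,"tz":0,"rx":0,"ry":0,"rz":0,"grip":0},
    {"tx":0,"ty":0,"tz":0,"rx":0,"ry":0,"rz":0,"grip":0},
    {"tx":0,"ty":0,"tz":0,"rx":0,"ry":0,"rz":0,"grip":0},
    {"tx":0,"ty":0,"tz":0,"rx":0,"ry":0,"rz":0,"grip":0}
  ]
}}

```text
t: 5.88
eef_pos: [553.7, -159.2, 26.0]
tcp_rot: [-1.571, -0.0, 0.307]
ft_force: [-1.0, 0.9, 5.4]
opening: 0.144
```

The opening of 0.144 is about 13.7 mm, so the bar is held. I'll lift and carry.

>>> {"fn": "move_arm", "kwargs": {
  "rows": [
    {"tx":0,"ty":-1.5,"tz":0,"rx":0,"ry":0,"rz":0,"grip":0},
    {"tx":0,"ty":-3.5,"tz":0,"rx":0,"ry":0,"rz":0,"grip":0},
    {"tx":0,"ty":-3.5,"tz":0,"rx":0,"ry":0,"rz":0,"grip":0},
    {"tx":0,"ty":-3.5,"tz":0,"rx":0,"ry":0,"rz":0,"grip":0},
    {"tx":0,"ty":0,"tz":0,"rx":0,"ry":0.11,"rz":0,"grip":0},
    {"tx":0,"ty":0,"tz":0,"rx":0,"ry":0.11,"rz":0,"grip":0},
    {"tx":0,"ty":0,"tz":0,"rx":0,"ry":0.11,"rz":0,"grip":0},
    {"tx":0,"ty":0,"tz":0,"rx":0,"ry":0.115,"rz":0,"grip":0},
    {"tx":0,"ty":0,"tz":0,"rx":0,"ry":0,"rz":0,"grip":0}
  ]
}}

```text
t: 6.63
eef_pos: [553.3, -159.1, 145.5]
tcp_rot: [-1.571, 0.0, -0.143]
ft_force: [-0.3, -0.4, -2.4]
opening: 0.148
```

>>> {"fn": "move_arm", "kwargs": {
  "rows": [
    {"tx":-0.2,"ty":0,"tz":3.6,"rx":0,"ry":0,"rz":0,"grip":0},
    {"tx":-0.2,"ty":0,"tz":3.6,"rx":0,"ry":0,"rz":0,"grip":0},
    {"tx":-0.2,"ty":0,"tz":3.6,"rx":0,"ry":0,"rz":0,"grip":0},
    {"tx":-0.2,"ty":0,"tz":3.6,"rx":0,"ry":0,"rz":0,"grip":0},
    {"tx":-0.2,"ty":0,"tz":3.6,"rx":0,"ry":0,"rz":0,"grip":0},
    {"tx":-0.2,"ty":0,"tz":3.6,"rx":0,"ry":0,"rz":0,"grip":0},
    {"tx":-0.2,"ty":0,"tz":3.6,"rx":0,"ry":0,"rz":0,"grip":0},
    {"tx":-0.2,"ty":0,"tz":3.6,"rx":0,"ry":0,"rz":0,"grip":0},
    {"tx":-0.2,"ty":0,"tz":3.6,"rx":0,"ry":0,"rz":0,"grip":0},
    {"tx":-0.1,"ty":0,"tz":3.2,"rx":0,"ry":0,"rz":0,"grip":0}
  ]
}}

```text
t: 7.47
eef_pos: [583.3, 198.3, 145.4]
tcp_rot: [-1.571, 0.0, -0.133]
ft_force: [0.4, -0.5, -0.6]
opening: 0.143
```

>>> {"fn": "move_arm", "kwargs": {
  "rows": [
    {"tx":0,"ty":0,"tz":0,"rx":0,"ry":0,"rz":-0.065,"grip":0},
    {"tx":0,"ty":0,"tz":0,"rx":0,"ry":0,"rz":-0.065,"grip":0},
    {"tx":0,"ty":0,"tz":0,"rx":0,"ry":0,"rz":-0.065,"grip":0},
    {"tx":0,"ty":0,"tz":0,"rx":0,"ry":0,"rz":-0.065,"grip":0},
    {"tx":0,"ty":0,"tz":0,"rx":0,"ry":0,"rz":0,"grip":0},
    {"tx":0,"ty":0,"tz":0,"rx":0,"ry":0,"rz":0,"grip":0},
    {"tx":0,"ty":0,"tz":0,"rx":0,"ry":0,"rz":0,"grip":0}
  ]
}}

```text
t: 8.05
eef_pos: [584.0, 196.1, 145.8]
tcp_rot: [-1.571, -0.259, -0.136]
ft_force: [-0.5, -0.5, -1.7]
opening: 0.148
```

```bash
cat > st.py <<'E'
from h import *; from cell import env
s=env.state()
C=np.array([577,206.75]);th=-0.138
M=np.array([[np.cos(th),np.sin(th)],[-np.sin(th),np.cos(th)]])
Rt=R.from_euler("xyz",s["tcp_rot"]).as_matrix()
# cover axes: x=tool x, y=tool z, z=-tool y
Cv=np.c_[Rt[:,0],Rt[:,2],-Rt[:,1]]
def pt(q):
    w=s["eef_pos"]+Cv@(np.array(q)-np.array([5,0,26.]));l=M@(w[:2]-C);return np.r_[l,w[2]].round(2)
print("t",s["t"],"tcp",s["eef_pos"].round(2),s["tcp_rot"].round(4),"tilt",np.arctan2(Cv[2,0],np.hypot(Cv[0,0],Cv[1,0])).round(4))
print("tcp in case",(M@(s["eef_pos"][:2]-C)).round(2),"lip",pt([-62,0,0]),"rear",pt([50,0,0]),"orig",pt([0,0,0]))
f=s["ft_force"];print("F world",f.round(2),"F case",np.r_[M@f[:2],f[2]].round(2),"mom",s["moment"].round(3),"open",round(s["opening"],3))
E
python3 st.py
python3 - <<'E'
from cell import env
import cv2,numpy as np
for n in ("wrist","side","top"):
    p,d=env.read_camera(n);np.save(f"pics/{n}4.npy",d)
    if n=="side": p=cv2.resize(p[200:440,180:500],None,fx=2.5,fy=2.5)
    cv2.imwrite(f"pics/{n}4.png",p)
E
```

```text
t 8.05 tcp [584.02 196.08 145.75] [-1.5711 -0.2585 -0.1365] tilt 0.2585
tcp in case [ 8.42 -9.6 ] lip [-49.7   -9.7  103.49] rear [ 58.57  -9.53 132.12] orig [ 10.24  -9.61 119.34]
F world [-0.46 -0.52 -1.72] F case [-0.38 -0.58 -1.72] mom [-0.033  0.194  0.008] open 0.148
```

View pics/wrist4.png

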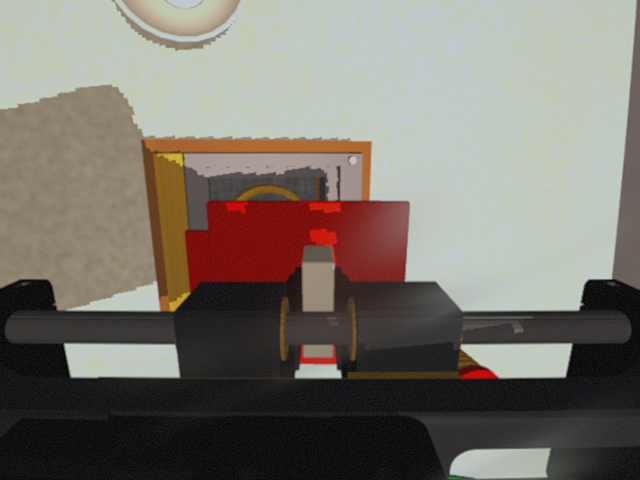

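View pics/side4.png

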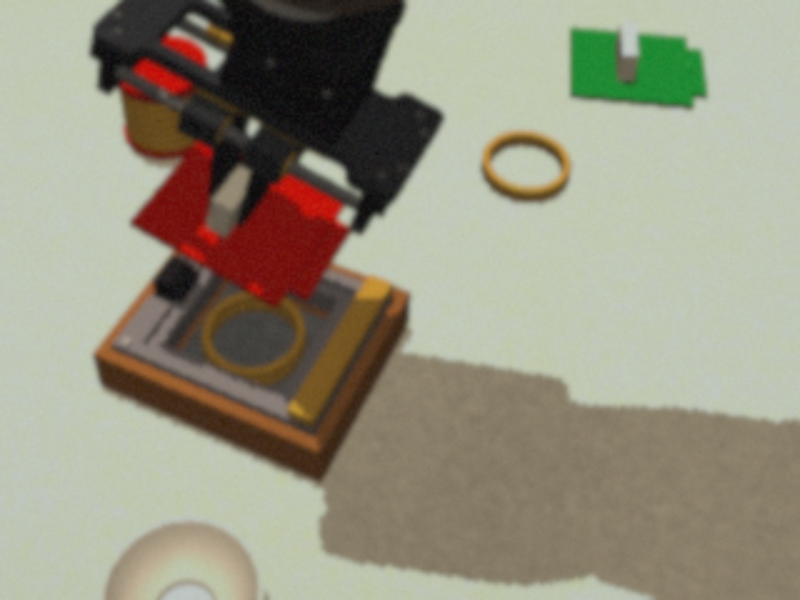

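The cover is held squarely in the grip, tilted back-up, and sits about 9.6 mm short in case y. I'll check the in-hand pose from the depth image.

Run:
```python
from h import *; from cell import env
c=env.calibration("wrist");s=env.state();D=np.load("pics/wrist4.npy");p=cv2.imread("pics/wrist4.png")
hsv=cv2.cvtColor(p,cv2.COLOR_BGR2HSV)
m=((hsv[...,0]<6)|(hsv[...,0]>174))&(hsv[...,1]>180)&(D>0);m[275:]=0
v,u=np.nonzero(m);W=depth(c,np.c_[u,v],D[v,u])
Rt=R.from_euler("xyz",s["tcp_rot"]).as_matrix();Cv=np.c_[Rt[:,0],Rt[:,2],-Rt[:,1]]
L=(W-s["eef_pos"])@Cv+[5,0,26]
k=(L[:,0]>-45)&(abs(L[:,2]-5)<4)
A=np.c_[L[k][:,:2],np.ones(k.sum())];co=np.linalg.lstsq(A,L[k][:,2],rcond=None)[0];print("z=ax+by+c (expect 0,0,5)",co, np.median(L[k][:,2]))
k=abs(L[:,2]-5)<4
print("y max (expect 45)",np.percentile(L[k,1],99.5),"x max(50)",np.percentile(L[k,0],[99.5]),"x min",np.percentile(L[:,0],.5), "lip far y(30)",np.percentile(L[L[:,0]<-52,1],99))
e=L[k&(L[:,1]>40)]
for x in (-40,-20,0,20,40):
    q=e[abs(e[:,0]-x)<6];print(x,q[:,1].max().round(2) if len(q) else None)
```

```text
z=ax+by+c (expect 0,0,5) [ 1.24395946e-03 -3.45701807e-03  5.52292988e+00] 5.419558481789418
y max (expect 45) 44.564361359495976 x max(50) [42.27946665] x min -61.18718588368769 lip far y(30) 29.624412536974123
-40 44.73
-20 44.72
0 44.72
20 44.6
40 None
```

>>> {"fn": "move_arm", "kwargs": {
  "rows": [
    {"tx":0,"ty":0,"tz":0.95,"rx":0,"ry":0,"rz":0,"grip":0},
    {"tx":0,"ty":0,"tz":0,"rx":0,"ry":0,"rz":0,"grip":0}
  ]
}}

```text
t: 8.37
eef_pos: [585.5, 206.5, 145.7]
tcp_rot: [-1.57, -0.26, -0.138]
ft_force: [-0.6, 0.5, -0.6]
opening: 0.148
```

```bash
python3 st.py
```

```text
t 8.3667 tcp [585.48 206.47 145.69] [-1.5704 -0.2601 -0.138 ] tilt 0.2601
tcp in case [8.44 0.89] lip [-49.62   0.9  103.33] rear [ 58.61   0.9  132.14] orig [ 10.29   0.9  119.28]
F world [-0.57  0.46 -0.64] F case [-0.63  0.38 -0.64] mom [-0.093  0.245  0.049] open 0.148
```

>>> {"fn": "move_arm", "kwargs": {
  "rows": [
    {"tx":-0.39,"ty":1.45,"tz":-0.07,"rx":0,"ry":0,"rz":0,"grip":0},
    {"tx":-0.39,"ty":1.45,"tz":0,"rx":0,"ry":0,"rz":0,"grip":0},
    {"tx":-0.39,"ty":1.45,"tz":0,"rx":0,"ry":0,"rz":0,"grip":0},
    {"tx":-0.28,"ty":1.06,"tz":0,"rx":0,"ry":0,"rz":0,"grip":0},
    {"tx":0,"ty":0,"tz":0,"rx":0,"ry":0,"rz":0,"grip":0},
    {"tx":0,"ty":0,"tz":0,"rx":0,"ry":0,"rz":0,"grip":0}
  ]
}}

```text
t: 8.87
eef_pos: [584.8, 204.9, 89.3]
tcp_rot: [-1.571, -0.259, -0.138]
ft_force: [0.8, 0.7, -1.1]
opening: 0.143
```

```bash
python3 st.py
python3 - <<'E'
from cell import env
import cv2,numpy as np
p,d=env.read_camera("wrist");cv2.imwrite("pics/w5.png",p)
p,d=env.read_camera("side");cv2.imwrite("pics/s5.png",cv2.resize(p[230:410,190:400],None,fx=3.3,fy=3.3))
E
```

```text
t 8.8667 tcp [584.76 204.93  89.33] [-1.5711 -0.2591 -0.1377] tilt 0.2591
tcp in case [ 7.94 -0.74] lip [-50.16  -0.76  47.03] rear [58.1  -0.73 75.73] orig [ 9.77 -0.74 62.92]
F world [ 0.85  0.72 -1.13] F case [ 0.74  0.83 -1.13] mom [-0.07   0.278 -0.   ] open 0.143
```

View pics/s5.png

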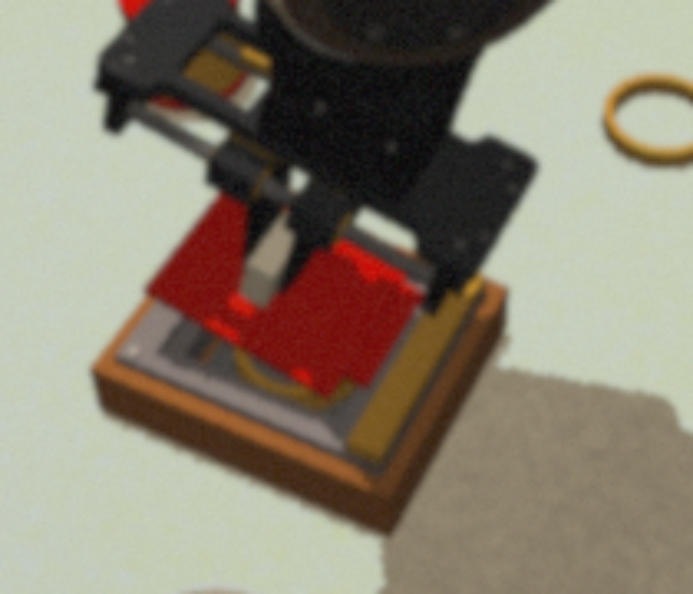

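View pics/w5.png

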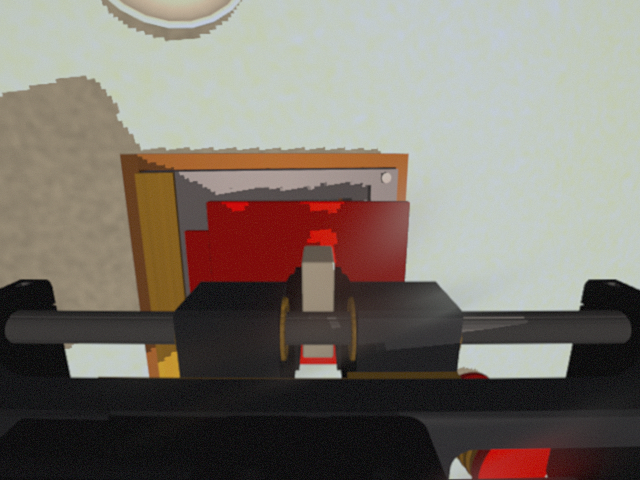

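The lip sits about 5 mm behind the bar, clear of it. I'll descend gently and feel for the ledge.

>>> {"fn": "move_arm", "kwargs": {
  "rows": [
    {"tx":-0.11,"ty":0.43,"tz":0.03,"rx":0,"ry":0,"rz":0,"grip":0},
    {"tx":-0.11,"ty":0.43,"tz":0.03,"rx":0,"ry":0,"rz":0,"grip":0},
    {"tx":0,"ty":0,"tz":0,"rx":0,"ry":0,"rz":0,"grip":0},
    {"tx":0,"ty":0,"tz":0,"rx":0,"ry":0,"rz":0,"grip":0},
    {"tx":-0.03,"ty":0.1,"tz":0,"rx":0,"ry":0,"rz":0,"grip":0},
    {"tx":0,"ty":0,"tz":0,"rx":0,"ry":0,"rz":0,"grip":0}
  ]
}}

```text
t: 9.47
eef_pos: [584.9, 205.4, 79.7]
tcp_rot: [-1.571, -0.26, -0.138]
ft_force: [-0.6, -0.7, -0.9]
opening: 0.143
```

```bash
python3 st.py
```

```text
t 9.4667 tcp [584.85 205.41  79.67] [-1.5707 -0.26   -0.1381] tilt 0.26
tcp in case [ 7.96 -0.25] lip [-50.1   -0.24  37.32] rear [58.14 -0.25 66.12] orig [ 9.82 -0.24 53.26]
F world [-0.64 -0.69 -0.92] F case [-0.54 -0.77 -0.92] mom [-0.044  0.253 -0.015] open 0.143
```

>>> {"fn": "move_arm", "kwargs": {
  "rows": [
    {"tx":-0.03,"ty":0.1,"tz":0,"rx":0,"ry":0,"rz":0,"grip":0},
    {"tx":0,"ty":0,"tz":0,"rx":0,"ry":0,"rz":0,"grip":0},
    {"tx":0,"ty":0,"tz":0,"rx":0,"ry":0,"rz":0,"grip":0}
  ]
}}

```text
t: 9.72
eef_pos: [584.9, 205.4, 78.7]
tcp_rot: [-1.571, -0.26, -0.138]
ft_force: [0.2, 0.1, -0.9]
opening: 0.145
```

```bash
python3 st.py
```

```text
t 9.7167 tcp [584.86 205.41  78.67] [-1.5707 -0.26   -0.138 ] tilt 0.26
tcp in case [ 7.97 -0.25] lip [-50.09  -0.24  36.32] rear [58.15 -0.25 65.11] orig [ 9.83 -0.24 52.26]
F world [ 0.19  0.14 -0.9 ] F case [ 0.17  0.17 -0.9 ] mom [-0.06   0.292  0.001] open 0.145
```

>>> {"fn": "move_arm", "kwargs": {
  "rows": [
    {"tx":-0.03,"ty":0.1,"tz":0,"rx":0,"ry":0,"rz":0,"grip":0},
    {"tx":0,"ty":0,"tz":0,"rx":0,"ry":0,"rz":0,"grip":0},
    {"tx":0,"ty":0,"tz":0,"rx":0,"ry":0,"rz":0,"grip":0}
  ]
}}

```text
t: 9.97
eef_pos: [584.8, 205.4, 77.6]
tcp_rot: [-1.571, -0.26, -0.138]
ft_force: [0.7, 0.3, -1.1]
opening: 0.146
```

>>> {"fn": "move_arm", "kwargs": {
  "rows": [
    {"tx":-0.01,"ty":0.05,"tz":0,"rx":0,"ry":0,"rz":0,"grip":0},
    {"tx":0,"ty":0,"tz":0,"rx":0,"ry":0,"rz":0,"grip":0},
    {"tx":0,"ty":0,"tz":0,"rx":0,"ry":0,"rz":0,"grip":0}
  ]
}}

```text
t: 10.22
eef_pos: [584.8, 205.4, 77.1]
tcp_rot: [-1.571, -0.26, -0.138]
ft_force: [0.6, -0.1, -1.4]
opening: 0.148
```

>>> {"fn": "move_arm", "kwargs": {
  "rows": [
    {"tx":-0.01,"ty":0.05,"tz":0,"rx":0,"ry":0,"rz":0,"grip":0},
    {"tx":0,"ty":0,"tz":0,"rx":0,"ry":0,"rz":0,"grip":0},
    {"tx":0,"ty":0,"tz":0,"rx":0,"ry":0,"rz":0,"grip":0}
  ]
}}

```text
t: 10.47
eef_pos: [584.9, 205.4, 76.6]
tcp_rot: [-1.571, -0.26, -0.138]
ft_force: [-0.6, -0.3, -1.1]
opening: 0.144
```

```bash
python3 st.py
```

```text
t 10.4667 tcp [584.88 205.42  76.6 ] [-1.5707 -0.26   -0.138 ] tilt 0.26
tcp in case [ 7.99 -0.24] lip [-50.08  -0.23  34.25] rear [58.16 -0.24 63.04] orig [ 9.84 -0.23 50.19]
F world [-0.64 -0.28 -1.14] F case [-0.6  -0.36 -1.14] mom [-0.105  0.251 -0.032] open 0.144
```

>>> {"fn": "move_arm", "kwargs": {
  "rows": [
    {"tx":-0.01,"ty":0.05,"tz":0,"rx":0,"ry":0,"rz":0,"grip":0},
    {"tx":0,"ty":0,"tz":0,"rx":0,"ry":0,"rz":0,"grip":0},
    {"tx":0,"ty":0,"tz":0,"rx":0,"ry":0,"rz":0,"grip":0}
  ]
}}

```text
t: 10.72
eef_pos: [584.9, 205.4, 76.2]
tcp_rot: [-1.571, -0.26, -0.138]
ft_force: [0.6, -0.6, -0.0]
opening: 0.144
```

>>> {"fn": "move_arm", "kwargs": {
  "rows": [
    {"tx":-0.01,"ty":0.03,"tz":0,"rx":0,"ry":0,"rz":0,"grip":0},
    {"tx":0,"ty":0,"tz":0,"rx":0,"ry":0,"rz":0,"grip":0},
    {"tx":0,"ty":0,"tz":0,"rx":0,"ry":0,"rz":0,"grip":0}
  ]
}}

```text
t: 10.97
eef_pos: [585.0, 205.4, 76.0]
tcp_rot: [-1.571, -0.26, -0.138]
ft_force: [-0.6, -0.1, 2.7]
opening: 0.142
```

```bash
python3 st.py
```

```text
t 10.9667 tcp [585.04 205.45  76.03] [-1.5705 -0.2605 -0.1381] tilt 0.2605
tcp in case [ 8.14 -0.19] lip [-49.9   -0.17  33.65] rear [58.32 -0.18 62.49] orig [10.01 -0.18 49.62]
F world [-0.6  -0.15  2.71] F case [-0.58 -0.23  2.71] mom [-0.146  0.369 -0.001] open 0.142
```

Contact is at lip z ≈ 33.7, which agrees with the camera depth, so the frame is about 3.8 mm up. I'll raise 0.8 mm and slide under the bar.

>>> {"fn": "move_arm", "kwargs": {
  "rows": [
    {"tx":0.02,"ty":-0.08,"tz":0,"rx":0,"ry":0,"rz":0,"grip":0},
    {"tx":0,"ty":0,"tz":0,"rx":0,"ry":0,"rz":0,"grip":0},
    {"tx":-0.19,"ty":-0.05,"tz":0,"rx":0,"ry":0,"rz":0,"grip":0},
    {"tx":-0.19,"ty":-0.05,"tz":0,"rx":0,"ry":0,"rz":0,"grip":0},
    {"tx":0,"ty":0,"tz":0,"rx":0,"ry":0,"rz":0,"grip":0},
    {"tx":0,"ty":0,"tz":0,"rx":0,"ry":0,"rz":0,"grip":0}
  ]
}}

```text
t: 11.47
eef_pos: [580.8, 206.0, 76.5]
tcp_rot: [-1.571, -0.26, -0.138]
ft_force: [-1.0, 0.8, -0.8]
opening: 0.144
```

>>> {"fn": "move_arm", "kwargs": {
  "rows": [
    {"tx":-0.1,"ty":-0.03,"tz":0,"rx":0,"ry":0,"rz":0,"grip":0},
    {"tx":-0.1,"ty":-0.03,"tz":0,"rx":0,"ry":0,"rz":0,"grip":0},
    {"tx":0,"ty":0,"tz":0,"rx":0,"ry":0,"rz":0,"grip":0},
    {"tx":0,"ty":0,"tz":0,"rx":0,"ry":0,"rz":0,"grip":0}
  ]
}}

```text
t: 11.8
eef_pos: [578.9, 206.3, 76.7]
tcp_rot: [-1.571, -0.26, -0.138]
ft_force: [0.1, -0.6, -1.6]
opening: 0.143
```

```bash
python3 st.py
```

```text
t 11.8 tcp [578.89 206.26  76.7 ] [-1.5706 -0.2601 -0.1381] tilt 0.2601
tcp in case [ 1.94 -0.23] lip [-56.12  -0.22  34.34] rear [52.12 -0.23 63.14] orig [ 3.8  -0.22 50.29]
F world [ 0.07 -0.65 -1.56] F case [ 0.16 -0.63 -1.56] mom [-0.021  0.234 -0.029] open 0.143
```

Free so far, with the lip at the mouth and at the right level. I'll go on in small steps.

>>> {"fn": "move_arm", "kwargs": {
  "rows": [
    {"tx":-0.1,"ty":-0.03,"tz":0,"rx":0,"ry":0,"rz":0,"grip":0},
    {"tx":-0.1,"ty":-0.03,"tz":0,"rx":0,"ry":0,"rz":0,"grip":0},
    {"tx":0,"ty":0,"tz":0,"rx":0,"ry":0,"rz":0,"grip":0},
    {"tx":0,"ty":0,"tz":0,"rx":0,"ry":0,"rz":0,"grip":0}
  ]
}}

```text
t: 12.13
eef_pos: [576.8, 206.6, 76.7]
tcp_rot: [-1.571, -0.26, -0.138]
ft_force: [0.2, 1.0, -1.0]
opening: 0.148
```

>>> {"fn": "move_arm", "kwargs": {
  "rows": [
    {"tx":-0.1,"ty":-0.02,"tz":0,"rx":0,"ry":0,"rz":0,"grip":0},
    {"tx":-0.1,"ty":-0.02,"tz":0,"rx":0,"ry":0,"rz":0,"grip":0},
    {"tx":0,"ty":0,"tz":0,"rx":0,"ry":0,"rz":0,"grip":0},
    {"tx":0,"ty":0,"tz":0,"rx":0,"ry":0,"rz":0,"grip":0}
  ]
}}

```text
t: 12.47
eef_pos: [574.8, 206.8, 76.6]
tcp_rot: [-1.571, -0.26, -0.138]
ft_force: [0.1, -0.3, -0.9]
opening: 0.15
```

```bash
python3 st.py
```

```text
t 12.4667 tcp [574.77 206.83  76.6 ] [-1.5707 -0.26   -0.138 ] tilt 0.26
tcp in case [-2.22 -0.22] lip [-60.29  -0.22  34.25] rear [47.95 -0.22 63.04] orig [-0.37 -0.22 50.19]
F world [ 0.12 -0.27 -0.92] F case [ 0.16 -0.25 -0.92] mom [-0.081  0.233  0.024] open 0.15
```

>>> {"fn": "move_arm", "kwargs": {
  "rows": [
    {"tx":-0.1,"ty":-0.03,"tz":0,"rx":0,"ry":0,"rz":0,"grip":0},
    {"tx":0,"ty":0,"tz":0,"rx":0,"ry":0,"rz":0,"grip":0},
    {"tx":0,"ty":0,"tz":0,"rx":0,"ry":0,"rz":0,"grip":0}
  ]
}}

```text
t: 12.72
eef_pos: [573.8, 207.0, 76.6]
tcp_rot: [-1.571, -0.26, -0.138]
ft_force: [-0.1, 0.1, -1.4]
opening: 0.146
```

>>> {"fn": "move_arm", "kwargs": {
  "rows": [
    {"tx":-0.05,"ty":-0.01,"tz":0,"rx":0,"ry":0,"rz":0,"grip":0},
    {"tx":0,"ty":0,"tz":0,"rx":0,"ry":0,"rz":0,"grip":0},
    {"tx":0,"ty":0,"tz":0,"rx":0,"ry":0,"rz":0,"grip":0}
  ]
}}

```text
t: 12.97
eef_pos: [573.5, 207.0, 76.7]
tcp_rot: [-1.57, -0.261, -0.138]
ft_force: [0.9, -0.1, -1.5]
opening: 0.144
```

>>> {"fn": "move_arm", "kwargs": {
  "rows": [
    {"tx":-0.05,"ty":-0.01,"tz":0,"rx":0,"ry":0,"rz":0,"grip":0},
    {"tx":0,"ty":0,"tz":0,"rx":0,"ry":0,"rz":0,"grip":0},
    {"tx":0,"ty":0,"tz":0,"rx":0,"ry":0,"rz":0,"grip":0}
  ]
}}

```text
t: 13.22
eef_pos: [573.4, 207.1, 76.8]
tcp_rot: [-1.57, -0.261, -0.138]
ft_force: [4.7, -1.5, -1.3]
opening: 0.143
```

```bash
python3 st.py
```

```text
t 13.2167 tcp [573.36 207.13  76.8 ] [-1.5702 -0.2612 -0.1381] tilt 0.2612
tcp in case [-3.65 -0.13] lip [-61.67  -0.11  34.38] rear [46.54 -0.12 63.3 ] orig [-1.77 -0.11 50.39]
F world [ 4.69 -1.52 -1.33] F case [ 4.85 -0.86 -1.33] mom [-0.366 -0.72  -0.025] open 0.143
```

I've found the end wall: +4.9 N at an estimated lip x of -61.7. The true value there should be about -63, so my case x estimate is roughly 1.3 mm off, within calibration. The lip is hooked. I'll back off 0.5 mm and start pivoting about the lip.

>>> {"fn": "move_arm", "kwargs": {
  "rows": [
    {"tx":0.05,"ty":0.01,"tz":0,"rx":0,"ry":0,"rz":0,"grip":0},
    {"tx":0,"ty":0,"tz":0,"rx":0,"ry":0,"rz":0,"grip":0},
    {"tx":0.1,"ty":0.27,"tz":0,"rx":0,"ry":0,"rz":0.04,"grip":0},
    {"tx":0,"ty":0,"tz":0,"rx":0,"ry":0,"rz":0,"grip":0},
    {"tx":0.1,"ty":0.27,"tz":0,"rx":0,"ry":0,"rz":0.04,"grip":0},
    {"tx":0,"ty":0,"tz":0,"rx":0,"ry":0,"rz":0,"grip":0},
    {"tx":0,"ty":0,"tz":0,"rx":0,"ry":0,"rz":0,"grip":0}
  ]
}}

```text
t: 13.8
eef_pos: [576.3, 206.5, 71.7]
tcp_rot: [-1.571, -0.181, -0.138]
ft_force: [2.8, -0.3, 0.3]
opening: 0.146
```

```bash
python3 st.py
```

```text
t 13.8 tcp [576.32 206.45  71.66] [-1.571  -0.1806 -0.1384] tilt 0.1806
tcp in case [-0.63 -0.39] lip [-61.87  -0.37  34.04] rear [48.31 -0.42 54.16] orig [-0.88 -0.39 45.18]
F world [ 2.8  -0.28  0.27] F case [2.81 0.11 0.27] mom [-0.096 -0.226 -0.012] open 0.146
```

>>> {"fn": "move_arm", "kwargs": {
  "rows": [
    {"tx":0.15,"ty":0.27,"tz":0,"rx":0,"ry":0,"rz":0.04,"grip":0},
    {"tx":0,"ty":0,"tz":0,"rx":0,"ry":0,"rz":0,"grip":0},
    {"tx":0.07,"ty":0.13,"tz":0,"rx":0,"ry":0,"rz":0.02,"grip":0},
    {"tx":0,"ty":0,"tz":0,"rx":0,"ry":0,"rz":0,"grip":0},
    {"tx":0,"ty":0,"tz":0,"rx":0,"ry":0,"rz":0,"grip":0}
  ]
}}

```text
t: 14.22
eef_pos: [578.9, 206.1, 68.0]
tcp_rot: [-1.571, -0.12, -0.138]
ft_force: [-0.9, -0.9, -1.1]
opening: 0.144
```

```bash
python3 st.py
```

```text
t 14.2167 tcp [578.88 206.11  68.04] [-1.5712 -0.1199 -0.1381] tilt 0.1199
tcp in case [ 1.95 -0.38] lip [-61.46  -0.38  34.21] rear [49.74 -0.39 47.61] orig [ 0.1  -0.39 41.63]
F world [-0.94 -0.92 -1.11] F case [-0.8  -1.04 -1.11] mom [-0.065  0.092 -0.007] open 0.144
```

>>> {"fn": "move_arm", "kwargs": {
  "rows": [
    {"tx":0.05,"ty":0.13,"tz":0,"rx":0,"ry":0,"rz":0.02,"grip":0},
    {"tx":0,"ty":0,"tz":0,"rx":0,"ry":0,"rz":0,"grip":0},
    {"tx":0,"ty":0,"tz":0,"rx":0,"ry":0,"rz":0,"grip":0}
  ]
}}

```text
t: 14.47
eef_pos: [579.5, 206.1, 66.8]
tcp_rot: [-1.571, -0.099, -0.138]
ft_force: [-3.5, 1.4, 0.0]
opening: 0.145
```

>>> {"fn": "move_arm", "kwargs": {
  "rows": [
    {"tx":0.05,"ty":0.13,"tz":0,"rx":0,"ry":0,"rz":0.02,"grip":0},
    {"tx":0,"ty":0,"tz":0,"rx":0,"ry":0,"rz":0,"grip":0},
    {"tx":0,"ty":0,"tz":0,"rx":0,"ry":0,"rz":0,"grip":0}
  ]
}}

```text
t: 14.72
eef_pos: [580.4, 206.0, 65.6]
tcp_rot: [-1.571, -0.079, -0.138]
ft_force: [-4.1, 1.4, 1.0]
opening: 0.149
```

>>> {"fn": "move_arm", "kwargs": {
  "rows": [
    {"tx":0.05,"ty":0.13,"tz":0,"rx":0,"ry":0,"rz":0.02,"grip":0},
    {"tx":0,"ty":0,"tz":0,"rx":0,"ry":0,"rz":0,"grip":0},
    {"tx":0,"ty":0,"tz":0,"rx":0,"ry":0,"rz":0,"grip":0}
  ]
}}

```text
t: 14.97
eef_pos: [580.9, 205.9, 64.2]
tcp_rot: [-1.571, -0.06, -0.138]
ft_force: [-3.7, 2.1, -1.2]
opening: 0.148
```

```bash
python3 st.py
```

```text
t 14.9667 tcp [580.91 205.94  64.23] [-1.5709 -0.0595 -0.1381] tilt 0.0595
tcp in case [ 3.99 -0.26] lip [-61.35  -0.26  34.29] rear [50.46 -0.27 40.95] orig [ 0.54 -0.26 37.97]
F world [-3.72  2.06 -1.17] F case [-3.97  1.53 -1.17] mom [0.325 0.916 0.052] open 0.148
```

The catch is yielding at about 4 N. I'll continue.

>>> {"fn": "move_arm", "kwargs": {
  "rows": [
    {"tx":0.05,"ty":0.13,"tz":0,"rx":0,"ry":0,"rz":0.02,"grip":0},
    {"tx":0,"ty":0,"tz":0,"rx":0,"ry":0,"rz":0,"grip":0},
    {"tx":0,"ty":0,"tz":0,"rx":0,"ry":0,"rz":0,"grip":0}
  ]
}}

```text
t: 15.22
eef_pos: [581.5, 205.8, 62.9]
tcp_rot: [-1.571, -0.04, -0.138]
ft_force: [-4.6, 1.9, -0.5]
opening: 0.145
```

>>> {"fn": "move_arm", "kwargs": {
  "rows": [
    {"tx":0.05,"ty":0.13,"tz":0,"rx":0,"ry":0,"rz":0.02,"grip":0},
    {"tx":0,"ty":0,"tz":0,"rx":0,"ry":0,"rz":0,"grip":0},
    {"tx":0,"ty":0,"tz":0,"rx":0,"ry":0,"rz":0,"grip":0}
  ]
}}

```text
t: 15.47
eef_pos: [582.1, 205.7, 61.8]
tcp_rot: [-1.571, -0.02, -0.138]
ft_force: [-4.3, 1.2, -2.0]
opening: 0.144
```

```bash
python3 st.py
```

```text
t 15.4667 tcp [582.12 205.68  61.76] [-1.5709 -0.0201 -0.1382] tilt 0.0201
tcp in case [ 5.22 -0.35] lip [-61.24  -0.34  34.42] rear [50.73 -0.36 36.67] orig [ 0.74 -0.35 35.67]
F world [-4.31  1.22 -1.96] F case [-4.44  0.62 -1.96] mom [ 0.169  0.979 -0.012] open 0.144
```

>>> {"fn": "move_arm", "kwargs": {
  "rows": [
    {"tx":0.05,"ty":0.15,"tz":0,"rx":0,"ry":0,"rz":0.02,"grip":0},
    {"tx":0,"ty":0,"tz":0,"rx":0,"ry":0,"rz":0,"grip":0},
    {"tx":0,"ty":0.05,"tz":0,"rx":0,"ry":0,"rz":0,"grip":0},
    {"tx":0,"ty":0,"tz":0,"rx":0,"ry":0,"rz":0,"grip":0},
    {"tx":0,"ty":0,"tz":0,"rx":0,"ry":0,"rz":0,"grip":0}
  ]
}}

```text
t: 15.88
eef_pos: [583.0, 205.7, 60.1]
tcp_rot: [-1.571, -0.001, -0.138]
ft_force: [-0.9, -0.0, -1.1]
opening: 0.145
```

```bash
python3 st.py
```

```text
t 15.8833 tcp [583.04 205.66  60.06] [-1.5706e+00 -1.0000e-03 -1.3800e-01] tilt 0.001
tcp in case [ 6.14 -0.25] lip [-60.84  -0.24  34.  ] rear [51.16 -0.24 34.11] orig [ 1.16 -0.24 34.06]
F world [-0.86 -0.03 -1.05] F case [-0.85 -0.15 -1.05] mom [-0.156  0.077 -0.012] open 0.145
```

Fx dropped to about 0, so the catch has snapped over. I'll press lightly to confirm it is seated.

>>> {"fn": "move_arm", "kwargs": {
  "rows": [
    {"tx":0,"ty":0.04,"tz":0,"rx":0,"ry":0,"rz":0,"grip":0},
    {"tx":0,"ty":0,"tz":0,"rx":0,"ry":0,"rz":0,"grip":0},
    {"tx":0,"ty":0.02,"tz":0,"rx":0,"ry":0,"rz":0,"grip":0},
    {"tx":0,"ty":0,"tz":0,"rx":0,"ry":0,"rz":0,"grip":0},
    {"tx":0,"ty":0,"tz":0,"rx":0,"ry":0,"rz":0,"grip":0}
  ]
}}

```text
t: 16.3
eef_pos: [583.0, 205.7, 59.9]
tcp_rot: [-1.57, -0.001, -0.138]
ft_force: [0.0, -1.3, 5.7]
opening: 0.146
```

```bash
python3 st.py
```

```text
t 16.3 tcp [583.05 205.71  59.9 ] [-1.5705e+00 -9.0000e-04 -1.3800e-01] tilt 0.0009
tcp in case [ 6.13 -0.2 ] lip [-60.84  -0.19  33.84] rear [51.16 -0.19 33.94] orig [ 1.16 -0.19 33.89]
F world [ 0.02 -1.28  5.74] F case [ 0.2  -1.26  5.74] mom [-0.327  0.28   0.027] open 0.146
```

>>> {"fn": "move_arm", "kwargs": {
  "rows": [
    {"tx":0,"ty":-0.03,"tz":0,"rx":0,"ry":0,"rz":0,"grip":0},
    {"tx":0,"ty":0,"tz":0,"rx":0,"ry":0,"rz":0,"grip":20},
    {"tx":0,"ty":0,"tz":0,"rx":0,"ry":0,"rz":0,"grip":40},
    {"tx":0,"ty":0,"tz":0,"rx":0,"ry":0,"rz":0,"grip":40},
    {"tx":0,"ty":0,"tz":0,"rx":0,"ry":0,"rz":0,"grip":40},
    {"tx":0,"ty":0,"tz":0,"rx":0,"ry":0,"rz":0,"grip":40}
  ]
}}

```text
t: 16.8
eef_pos: [582.8, 205.7, 59.6]
tcp_rot: [-1.571, 0.0, -0.138]
ft_force: [0.6, 0.4, 0.3]
opening: 0.382
```

>>> {"fn": "move_arm", "kwargs": {
  "rows": [
    {"tx":0,"ty":-1,"tz":0,"rx":0,"ry":0,"rz":0,"grip":40},
    {"tx":0,"ty":-2,"tz":0,"rx":0,"ry":0,"rz":0,"grip":40},
    {"tx":0,"ty":-3,"tz":0,"rx":0,"ry":0,"rz":0,"grip":40},
    {"tx":0,"ty":-3,"tz":0,"rx":0,"ry":0,"rz":0,"grip":40},
    {"tx":0,"ty":0,"tz":-2.2,"rx":0,"ry":0,"rz":0,"grip":40},
    {"tx":0,"ty":0,"tz":-2.2,"rx":0,"ry":0,"rz":0,"grip":40},
    {"tx":0,"ty":0,"tz":-2.2,"rx":0,"ry":0,"rz":0,"grip":40},
    {"tx":0,"ty":0,"tz":0,"rx":0,"ry":0,"rz":0,"grip":40},
    {"tx":0,"ty":0,"tz":0,"rx":0,"ry":0,"rz":0,"grip":40}
  ]
}}

```text
t: 17.55
eef_pos: [573.9, 139.7, 150.5]
tcp_rot: [-1.57, -0.001, -0.14]
ft_force: [-0.1, -0.0, 0.5]
opening: 0.401
```

Run:
```python
from h import *; from cell import env
s=env.state();print(s["eef_pos"],s["ft_force"],s["opening"])
c=env.calibration("wrist");p,D=env.read_camera("wrist");cv2.imwrite("pics/w6.png",p)
p2,_=env.read_camera("top");cv2.imwrite("pics/top6.png",p2)
C=np.array([577,206.75]);th=-0.138
M=np.array([[np.cos(th),np.sin(th)],[-np.sin(th),np.cos(th)]])
uv,W=cloud(c,D);k=(W[:,2]<80)&(uv[:,1]<262);W=W[k];uv=uv[k];L=np.c_[(W[:,:2]-C)@M.T,W[:,2]]
hsv=cv2.cvtColor(p,cv2.COLOR_BGR2HSV);red=((hsv[...,0]<6)|(hsv[...,0]>174))&(hsv[...,1]>180)
r=red[uv[:,1],uv[:,0]];q=L[r&(abs(L[:,2]-39)<3)]
A=np.c_[q[:,:2],np.ones(len(q))];co=np.linalg.lstsq(A,q[:,2],rcond=None)[0];print("plate plane",co.round(4),len(q))
print("x,y extents",np.percentile(q[:,0],[.3,99.7]),np.percentile(q[:,1],[.3,99.7]))
b=L[(L[:,2]>63)&(L[:,2]<70)&(abs(L[:,0]-5)<25)&(abs(L[:,1])<35)];print("bar",b.mean(0),len(b))
for x in range(40,64,2):
    t=L[(abs(L[:,0]-x)<1)&(abs(L[:,1])<9),2]
    print(x,np.median(t).round(1),end="; ")
for x in range(-78,-40,2):
    t=L[(abs(L[:,0]-x)<1)&(abs(L[:,1])<25),2]
    if len(t): print(x,np.median(t).round(1),end="; ")
```

```text
[573.9008772  139.68877389 150.50968201] [-0.13288912 -0.00442959  0.45782287] 0.401425256922157
plate plane [ 4.00000e-03 -1.40000e-03  3.91042e+01] 15942
x,y extents [-54.79537214  49.66303706] [-44.07500534  43.60462139]
bar [ 5.67152067  0.2633381  67.09682933] 1585
40 39.2; 42 39.3; 44 39.2; 46 39.4; 48 45.3; 50 49.1; 52 51.9; 54 52.1; 56 54.3; 58 54.1; 60 54.3; 62 54.5; -78 34.1; -76 34.3; -72 48.7; -70 49.0; -68 48.9; -66 49.0; -64 49.0; -62 49.0; -60 49.0; -58 49.0; -56 48.6; -54 39.0; -52 38.0; -50 38.2; -48 38.9; -46 39.1; -44 39.2; -42 39.2;
```

View pics/w6.png

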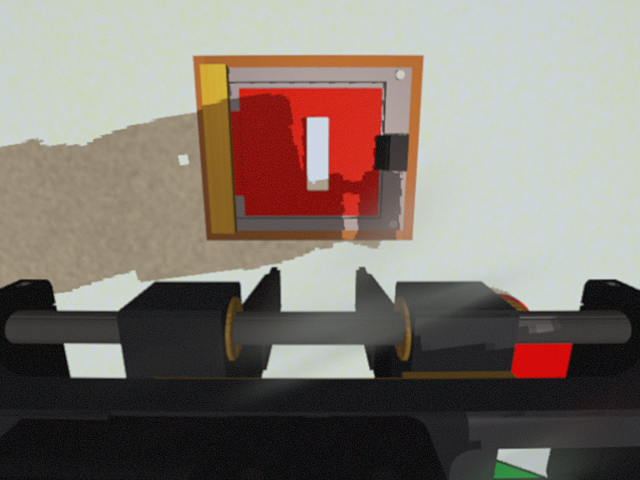

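View pics/top6.png

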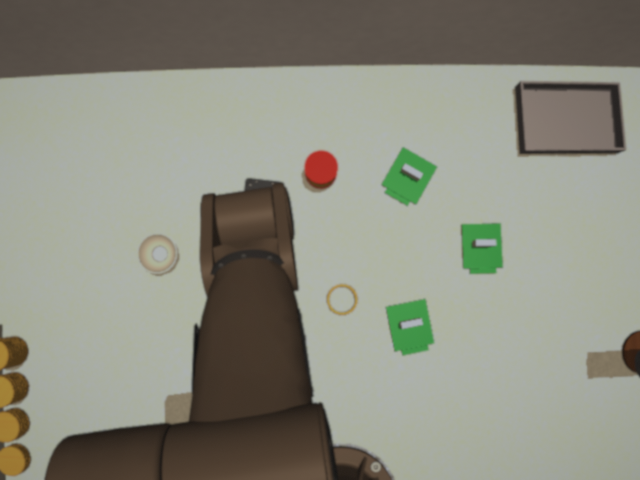

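Everything lies flat, the lip is under the bar, and the bystanders haven't moved: roll (321,168), bangle (342,299), dish (158,254). One last check is the catch profile against its rest profile.

Run:
```python
from h import *; from cell import env
C=np.array([577,206.75]);th=-0.138
M=np.array([[np.cos(th),np.sin(th)],[-np.sin(th),np.cos(th)]])
c=env.calibration("wrist");_,D=env.read_camera("wrist")
z=np.load("pics/w1.npz");c0=dict(c);c0["eye"]=z["eye"];c0["rotation"]=z["rot"]
for n,cc,d in(("before",c0,z["d"]),("now",c,D)):
    uv,W=cloud(cc,d);k=(W[:,2]<80)&(uv[:,1]<262);W=W[k];L=np.c_[(W[:,:2]-C)@M.T,W[:,2]]
    L=L[abs(L[:,1])<9]
    t=L[(L[:,2]>44)&(L[:,2]<50)&(L[:,0]>30)];print(n,"ramp x at z~47:",(t[:,0]-(t[:,2]-47)*.577).mean().round(2),len(t), "top front x",np.percentile(L[(L[:,2]>53)&(L[:,0]>30),0],2).round(2))
```

```text
before ramp x at z~47: 48.9 159 top front x 52.67
now ramp x at z~47: 48.84 169 top front x 52.24
```

The catch is back at rest to within 0.1 mm, so I'm handing in.

```bash
python3 -c "
from cell import env
print(env.job_done(), env.state()['t'])"
```

```text
the job is handed in; nothing more can be done
the job is handed in; nothing more can be done
```

The case is closed: the red cover lies flat under the bar and the catch, and the robot has let go. I handed the job in at about 18 s; the interface gives no verdict.

**What I did:** I gripped the cover by its white bar, tilted it back-up by 0.26 rad and felt for the ledge. Contact came at about 33.7 mm, so the frame is about 3.8 mm up, which agrees with the camera depth. I then slid the lip under the brass bar to the end wall, where I read about 5 N, and pivoted the back down. The catch gave way at 4 to 5 N and snapped over. A light press of about 6 N confirmed the cover was seated, and I released it. The highest wrist force in my readings was about 6 N; I read it only after each move.

**Last checks:**
- **Cover:** flat to about 0.004 rad, with its underside at about 34 mm. By the camera it is within 1 mm of the seat centre.
- **Lip:** about 5 mm or more under the bar.
- **Catch:** its ramp is within 0.1 mm of its rest position. The top-edge reading differs by 0.4 mm.
- **Bystanders:** not moved in the top view.
- **Robot:** clear of everything.

**One disagreement:** the end wall was felt about 1.4 mm from where my camera estimate of the case put it along x. That is within the 2 mm calibration, and I trusted the touch.

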